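Calibrate the tube warmer: stand the probe in its well and hold the recessed button

ROBOT

A 6-joint arm with a two-finger parallel gripper is mounted at the origin on the work surface. World frame = base frame: x ahead of the robot, y to its left, z up, the work surface at z = 0. Lengths are in m, angles in rad, forces in N, time in s.
With the tool pointing down it reaches from about 0.225 to 0.875 m from the base axis. Payload 3.4 kg.
Tool frame: the origin (TCP) lies between the finger pads; the fingertips stand 14 mm ahead of it and the grasp point (between the pads) lies 5 mm behind it; z points along the fingers, y is the direction in which the jaws open and shut (so a half turn about z gives the same grasp; the last joint's range is limited). The gripper opens to 85 mm and grips with 20 to 120 N. Pads are 22 mm wide; open, the fingers measure 114 mm over their backs; the gripper's body (76 mm by 85 mm) begins 54 mm behind the grasp point. The pads swing forward as they close: fully open they stand 13 mm farther back than shut.
Start: joints at [-1.396, 0.276, 1.505, -0, 1.361, -0.121], TCP at [0.168, -0.55, 0.245] pointing down, gripper open.
Joint ranges: [-2.89, 2.89], [-0.75, 2.08], [0.22, 2.7], [-1.18, 4.32], [0.11, 2.71], [-2.7, 2.7]. Speed limits (rad/s): [2.57, 2.57, 3.14, 3.14, 3.14, 3.14].

INTERFACE

Orientations are given as a unit quaternion [w, x, y, z].
In Python, from rig import manip, get_image, job gives the robot as it stands. The module is installed in compiled form; this text tells all that it offers.
- The arm moves only by the tool step_arm, never from a script. Its argument "moves" is one flat list of numbers, 5 for each row, row after row: the shift along the tool's x, y, z as a fraction of full scale, then the turn about the tool's z as a fraction of full scale, then the gripper's target within -1 to 1 (shut at 1, half-way at 0, fully open at -1). In form: [dx, dy, dz, twist, hand, dx, dy, dz, twist, hand, ...]. A call has 1 to 5 rows; each row is the pose to reach, as a shift and turn from the pose commanded when the call began, along the tool's axes at that moment, turning the shorter way round; what a row does not reach only later rows make up. Full scale, the value 1, is 500 mm for a shift and pi rad for a turn. A row lasts 1/10 s, in which the tool goes at most 50 mm and 8.59 degrees, less where a joint would pass 70% of its speed; a pose out of reach is approached as far as the arm can. A call with a number of a shift or a turn outside -1 to 1 is refused whole. A call with a gripper value outside its range is refused whole. The fingers move at their own pace and stop on an object; "force" is the grip in N (left out, the last holds). Time passes only in rows, so rows that repeat a pose let the fingers close. It gives the time, the measured TCP pose, the force and the opening at its end, in the units of the state.
- manip.get_state(): the state, without advancing time (a new reading comes with each control period).
- get_image(name): name is "scene" or "top" or "wrist"; returns a dict with "frame" (420x560x3 uint8, blue, green, red), "fx", "fy", "cx", "cy" (pixels), "rvec" (rotation vector, rad) and "tvec" (3), from world to camera coordinates, as OpenCV has them; the wrist camera has in their place "T_tool_cam" (4x4, takes a point from camera to tool coordinates, whose origin is the TCP and whose axes are the flange's). Camera axes: x right, y down, z forward; pixel columns grow to the right and rows downward; lengths in m; the calibration is good to about 2 mm. The wrist camera is an equidistant fisheye: a pixel r from the principal point sees the ray r / f radians off the axis. A picture is of the moment at which its call begins: read the wrist's pose just before it. There is no depth.
- job.sign_off(): hands the job in, once; it reports no verdict.
The state is a dict: "clock": time; "qpos": joint angles; "qd": joint speeds; "effort": joint torques, N m; "position": TCP position; "ee_rot": TCP orientation; "contact_force": force on the tool from outside, world axes, zero at the start; "moment": the same for the moment, N m; "width": finger opening in m.
Only numpy, scipy, OpenCV 4.12 (cv2) and the standard library are available. Lean on these libraries where they do the work, as an engineer would, in place of code of your own. Each camera call takes 0.05 s, during which the arm holds its last target. There are 200 camera calls.

TASK

Calibrate the tube warmer: take the temperature logger (the thick steel cylinder with a thin stem) out of the instrument stand and lower it, without dropping it, stem down and fully home into the narrow thermometer well of the warmer's aluminium block, and let go of it. Then take the reset stylus (plain straight black handle) out of the stand, reach its steel tip through the small round aperture in the warmer's white deck and push the recessed calibration button fully down; finish while holding it down, stylus still gripped and pushing. Do not press the button before the logger is in the well, and leave the tubes, the other two instruments, the dish and the bottle where they are.

Things in the scene. Friction and masses are not known exactly. Their poses are not given: they have to be found in the camera images.
- logger: wireless temperature logger: steel body 24 mm diameter, 76 mm tall (top 14 mm a black cap as wide), below it a steel stem 8 mm diameter, 44 mm long, tip bevelled. About 85 g. Origin at the shoulder: centre of the body's flat underside where the stem begins; z towards the cap. Starts upright in one of the stand's bores, shoulder resting on the stand's top
- stylus: reset stylus: plain straight black handle 14 mm diameter, 80 mm long with a flat end and fine grip rings, below it a flange 20 mm diameter, 4 mm thick, then a steel shaft 6 mm diameter, 60 mm long, tip bevelled. About 40 g. Origin at the flange's underside; z towards the handle's end. Starts upright in one of the stand's bores, flange on the stand's top
- stylus_tip (a point): the end of the stylus's shaft, 60 mm below its origin
- warmer: dry-block tube warmer, fixed: white case 280 mm deep (x), 200 mm wide (y), flat deck 85 mm high, sloped control panel at its front (-x). In its rear part an aluminium block 110 x 160 mm, top 95 mm above the bench. Origin: centre of the underside. Wells at (x, y) mm: narrow one (40, 50); 18.5 mm wide ones (40, -50), (40, 0) empty, (100, -50), (100, 0), (100, 50) with tubes
- probe_well (a point): centre of the mouth of the narrow thermometer well, at the block's top face; bore 11 mm diameter, 48 mm deep, upright. With the logger fully home its shoulder rests on the block's top, so its origin coincides with this point
- aperture (a point): centre of the round aperture in the white deck, at the deck's surface, 85 mm above the bench; 12 mm diameter, upright bore with a thin grey printed ring around it; on the flat strip between control panel and block, at (-40, -55) mm from the warmer's origin
- cal_button (a joint): travel of the recessed calibration button in m: 0 up, 0.005 fully down; springs back when let go. It starts to move at about 2 N and is fully down at about 5.5 N, then meets a hard stop
- cal_button_top (a point): centre of the flat top of the calibration button, a grey plunger 10 mm diameter inside the aperture, 14 mm below the deck when up and 19 mm below when fully down
- stand: aluminium instrument stand, a block 200 x 56 mm (x, y) and 66 mm high, fixed; four upright bores 12 mm diameter, 64 mm deep in a row along its x axis at x = -75, -25, 25 and 75 mm. Origin at the centre of its underside. Which instrument stands in which bore changes
- denuder: denuding pipettor in the stand: white plastic body up to 14 mm diameter with a thin plunger rod and a thumb disc on top, 79 mm tall above the stand; a bystander; origin at the underside of its flange
- hex_driver: T-handle hex driver in the stand: thin steel shaft with a black cross-bar 52 mm long and 11 mm thick on top, set across the row, 72 mm tall above the stand; a bystander; origin at the underside of its flange
- tube0: capped clear culture tube, 16 mm across, 100 mm tall (cap 18 mm across), standing in a wide well of the block with its top about 52 mm above the block; a bystander, leave it where it stands; origin at the centre of its foot
- tube1: capped clear culture tube, 16 mm across, 100 mm tall (cap 18 mm across), standing in a wide well of the block with its top about 52 mm above the block; a bystander, leave it where it stands; origin at the centre of its foot
- tube2: capped clear culture tube, 16 mm across, 100 mm tall (cap 18 mm across), standing in a wide well of the block with its top about 52 mm above the block; a bystander, leave it where it stands; origin at the centre of its foot
- dish: clear lidded culture dish, 62 mm diameter, 12 mm high, lying on the bench at the side; a bystander; origin at the centre of its underside
- medium: medium bottle, 60 mm diameter, 140 mm tall, standing on the bench at the side; a bystander; origin at the centre of its underside

How it is judged:
On the way, in this order (a step that is already met when the one before it is completed fails the run):
1. the logger stands fully home in the narrow thermometer well, let go (horizontal distance between logger and probe_well below 0.003 m and z of logger in the frame of probe_well between -0.003 and 0.003 m and angle between logger's own z axis and vertical below 0.08 rad and contact force between the fingers and logger below 0.1 N), for 0.3 s.
2. the gripped stylus reaches through the aperture and holds the button down (value of joint cal_button above 0.004 m and z of stylus_tip in the frame of aperture below -0.012 m and horizontal distance between stylus_tip and aperture below 0.007 m and contact force between stylus and warmer above 2 N and contact force between the fingers and stylus above 2 N), for 0.3 s.
At the end, for the whole second after the job is handed in: Gripped stylus, tip 12 mm or more below the deck in the aperture, holds the button at least 4 of 5 mm down with over 2 N; the logger, let go, stands in the thermometer well: shoulder within 3 mm of the block's top, axis within 3 mm of the well's centre, upright within 0.08 rad (all of step 1 and all of step 2); the arm keeps its last pose, push and grip.
It fails at once if the button was pressed before the logger stood in the thermometer well (value of joint cal_button above 0.002 m and not (horizontal distance between logger and probe_well below 0.003 m and z of logger in the frame of probe_well between -0.003 and 0.003 m and angle between logger's own z axis and vertical below 0.08 rad)).
It fails at once if the logger was dropped (linear speed of logger above 0.4 m/s and contact force between the fingers and logger below 0.05 N).
It fails at once if a tube, another instrument, the dish or the bottle was displaced by more than 25 mm or tipped (distance of any of tube0, tube1, tube2, denuder, hex_driver, dish, medium from where it was at the start of the episode above 0.025 m or angle between any of tube0, tube1, tube2, denuder, hex_driver, dish, medium's own z axis and vertical above 0.5 rad).
It also fails if it takes over 67 s, if anything falls off the work surface, if the arm or the gripper's body presses on something with over 40 N, if the wrist force passes 120 N, or if a joint passes its speed limit or range.

## Working session

There is one attempt and no reset: what is moved stays moved. The work goes in short steps, Python scripts to look and compute and a tool call to move; the robot and the scene stay as the last step left them, time stands still between calls to the robot, and variables do not carry over. Pictures are saved under pics/ and viewed, about 8 in all and at most 12, crops included, and the job is handed in when it is done.

Besides the shell and the picture viewer there is one more tool, called after "Request:" as name(argument=value, ...), one argument or row to a line, values as JSON. step_arm: Moves the arm, as the interface text tells. Its arguments: {"type":"object","properties":{"moves":{"type":"array","items":{"type":"number","minimum":-1,"maximum":1}},"force":{"type":"number"}},"required":["moves"]}

```bash
mkdir -p pics; cat > h.py <<'E'
import numpy as np, cv2
from rig import manip, get_image, job
from scipy.spatial.transform import Rotation as R
def st():
    s=manip.get_state(); return s
def save(name,out):
    s=st(); im=get_image(name); cv2.imwrite('pics/'+out+'.png',im['frame'])
    np.save('pics/'+out+'.npy',dict(im=im,pos=s['position'],q=s['ee_rot']),allow_pickle=True); return im
def load(out): return np.load('pics/'+out+'.npy',allow_pickle=True).item()
def ray(out,u,v):
    d=load(out); im=d['im']; x=(u-im['cx'])/im['fx']; y=(v-im['cy'])/im['fy']
    if 'T_tool_cam' in im:
        r=np.hypot(x,y); k=np.sin(r)/r if r>1e-9 else 1; c=np.array([x*k,y*k,np.cos(r)])
        T=np.array(im['T_tool_cam']); q=np.array(d['q']); W=R.from_quat(q[[1,2,3,0]]).as_matrix()
        return W@T[:3,3]+np.array(d['pos']), W@T[:3,:3]@c
    M=cv2.Rodrigues(np.array(im['rvec'],float))[0]; t=np.array(im['tvec'],float).ravel()
    dd=M.T@np.array([x,y,1.]); return -M.T@t, dd/np.linalg.norm(dd)
def atz(out,u,v,z):
    o,d=ray(out,u,v); return o+d*(z-o[2])/d[2]
def tri(*obs):
    A=np.zeros((3,3));b=np.zeros(3);L=[ray(*o) for o in obs]
    for o,d in L: P=np.eye(3)-np.outer(d,d);A+=P;b+=P@o
    p=np.linalg.solve(A,b); return p,[np.linalg.norm((np.eye(3)-np.outer(d,d))@(p-o)) for o,d in L]
def proj(out,p):
    d=load(out); im=d['im']
    if 'T_tool_cam' in im:
        T=np.array(im['T_tool_cam']); q=np.array(d['q']); W=R.from_quat(q[[1,2,3,0]]).as_matrix()
        c=T[:3,:3].T@(W.T@(np.array(p)-d['pos'])-T[:3,3]); r=np.arctan2(np.hypot(c[0],c[1]),c[2]); h=np.hypot(c[0],c[1])
        return im['cx']+im['fx']*r*c[0]/h, im['cy']+im['fy']*r*c[1]/h
    M=cv2.Rodrigues(np.array(im['rvec'],float))[0]; c=M@np.array(p)+np.array(im['tvec']).ravel()
    return im['cx']+im['fx']*c[0]/c[2], im['cy']+im['fy']*c[1]/c[2]
E
python3 - <<'E'
from h import *
a=save('scene','s0');b=save('top','t0');c=save('wrist','w0')
s=st();print(s['clock'],s['position'],s['ee_rot'],s['contact_force'],s['width'])
for im in(a,b,c):print({k:im[k] for k in im if k!='frame'})
E
```

```text
0.15 [ 0.16755295 -0.54967221  0.24462352] [-7.07787494e-04  9.89081824e-01  1.47365680e-01 -1.35017813e-05] [-0.83323497 -0.55059599 -0.71861423] 0.08541718860248897
{'fx': 398.41348346261526, 'fy': 398.41348346261526, 'cx': 279.1790749766421, 'cy': 217.5417684328009, 'rvec': array([ 1.67480246,  1.87924122, -0.7923144 ]), 'tvec': array([ 0.10965395, -0.32940285,  1.66954377])}
{'fx': 495.85811588057294, 'fy': 495.85811588057294, 'cx': 277.13071650366805, 'cy': 208.69025438485855, 'rvec': array([ 2.15860696, -2.1796871 ,  0.11388708]), 'tvec': array([-0.02384572,  0.54249677,  1.5014668 ])}
{'fx': 325.19226210127806, 'fy': 325.19226210127806, 'cx': 278.74297273978834, 'cy': 213.32109947601518, 'T_tool_cam': array([[ 2.83466931e-05, -9.63637905e-01, -2.67211504e-01,
         6.80216642e-02],
       [ 9.99999921e-01,  1.33115886e-04, -3.73969015e-04,
        -1.04773706e-03],
       [ 3.95940815e-04, -2.67211472e-01,  9.63637833e-01,
        -1.29866883e-01],
       [ 0.00000000e+00,  0.00000000e+00,  0.00000000e+00,
         1.00000000e+00]])}
```

View pics/s0.png

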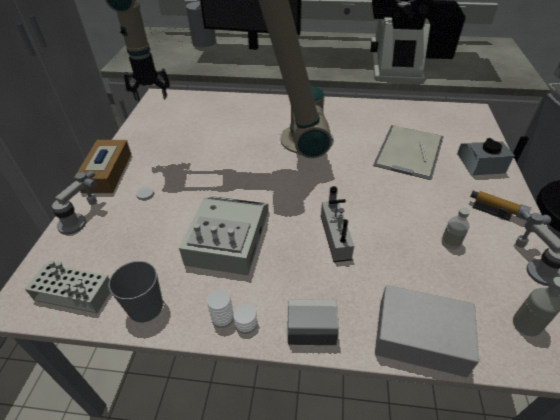

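View pics/t0.png

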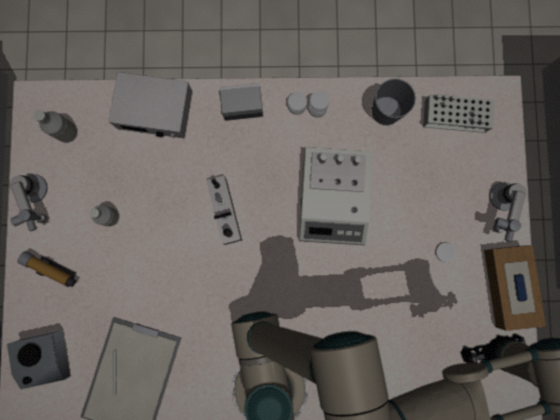

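The scene view shows the warmer at about (228,233) and the stand at about (337,230). In the top view they are at (335,195) and (224,208). I'll enlarge both.

```bash
python3 - <<'E'
from h import *
t=cv2.imread('pics/t0.png');s=cv2.imread('pics/s0.png')
a=cv2.resize(t[140:250,190:380],None,fx=4,fy=4,interpolation=cv2.INTER_CUBIC)
b=cv2.resize(s[175:275,175:365],None,fx=4,fy=4,interpolation=cv2.INTER_CUBIC)
cv2.imwrite('pics/ca.png',a);cv2.imwrite('pics/cb.png',b)
E
```

```text
(no output)
```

View pics/ca.png

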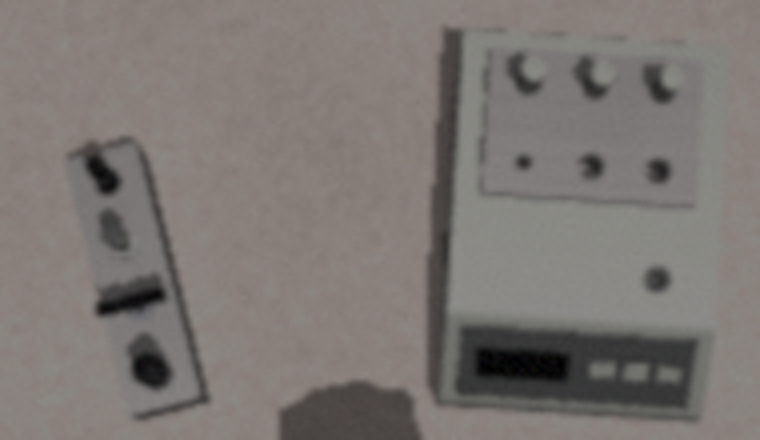

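View pics/cb.png

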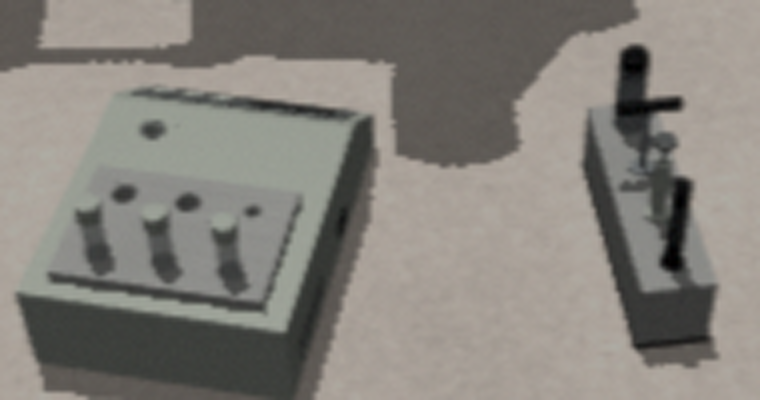

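```bash
python3 - <<'E'
from h import *
f=lambda c,o:((c[0]+.5)/4-.5+o[0],(c[1]+.5)/4-.5+o[1])
T=lambda u,v:('t0',*f((u,v),(190,140)));S=lambda u,v:('s0',*f((u,v),(175,175)))
for n,a,b in[('log',(150,371),(634,60)),('sty',(93,150),(683,184)),('well',(523,162),(253,211)),('w0',(591,166),(188,203)),('w-50',(657,171),(124,194)),('ap',(656,279),(152,130)),('hexL',(98,306),(620,108)),('hexR',(163,291),(681,101)),
('tube',(666,79),(90,210))]:
    print(n,*tri(T(*a),S(*b)))
for c in[(68,155),(135,138),(208,401),(137,418)]:print('stand',atz(*T(*c),.066))
print(ray('t0',277,208),ray('s0',277,208)[0])
E
```

```text
log [0.46475321 0.11591296 0.13160843] [np.float64(0.0011181857084075673), np.float64(0.0011181857084075803)]
sty [0.62097922 0.1529882  0.1559967 ] [np.float64(6.98316939825304e-06), np.float64(6.983169398302833e-06)]
well [ 0.61962157 -0.15798342  0.09237065] [np.float64(0.0003557581890866778), np.float64(0.00035575818908673105)]
w0 [ 0.61618136 -0.20837227  0.09181151] [np.float64(0.000503816289709816), np.float64(0.0005038162897097685)]
w-50 [ 0.61208324 -0.25793307  0.09180136] [np.float64(9.916357023855256e-05), np.float64(9.916357023859831e-05)]
ap [ 0.5323609  -0.25670028  0.08307959] [np.float64(0.0003109200334332245), np.float64(0.0003109200334330948)]
hexL [0.51340638 0.13016164 0.12887907] [np.float64(0.022183703658492968), np.float64(0.022183703658492947)]
hexR [0.52148715 0.12857254 0.14146048] [np.float64(0.023889999036222426), np.float64(0.023889999036222395)]
tube [ 0.6724101  -0.25965772  0.13705679] [np.float64(0.0007918054626584108), np.float64(0.0007918054626585143)]
stand [0.63259731 0.18342509 0.066     ]
stand [0.64513746 0.13276169 0.066     ]
stand [0.44566048 0.07796479 0.066     ]
stand [0.43350355 0.13097457 0.066     ]
(array([ 0.3846242 , -0.02580131,  1.54941035]), array([ 0.10443641, -0.00191728, -0.99452972])) [1.41449516 0.07526497 0.94944472]
```

```bash
cat >> h.py <<'E'
def go(x,y,z,yaw):
    s=st(); p=np.array(s['position']); q=np.array(s['ee_rot']); W=R.from_quat(q[[1,2,3,0]]).as_matrix()
    d=W.T@(np.array([x,y,z])-p); cur=np.arctan2(W[1,0],W[0,0]); tw=(cur-np.radians(yaw)+np.pi)%(2*np.pi)-np.pi
    print('d/0.5',np.round(d/.5,4),'twist',round(tw/np.pi,4),'yaw',np.degrees(cur).round(2),'tilt',np.degrees(np.arccos(-W[2,2])).round(2),'rows>=',np.ceil(np.linalg.norm(d)/.05),np.ceil(np.degrees(abs(tw))/8.59))
E
python3 -c "
from h import *
go(.5,.12,.3,15)"
```

```text
d/0.5 [ 1.0265 -1.0875 -0.109 ] twist 0.0108 yaw 16.95 tilt 0.08 rows>= 15.0 1.0
```

Request:
step_arm(
  moves=[0.5,-0.53,-0.109,0.011,-1,0.5,-0.53,-0.109,0.011,-1,0.5,-0.53,-0.109,0.011,-1,0.5,-0.53,-0.109,0.011,-1,0.5,-0.53,-0.109,0.011,-1],
  force=50,
)

```text
clock: 0.65
position: [0.2779, -0.3266, 0.2823]
ee_rot: [-0.0, 0.992, 0.13, 0.0]
contact_force: [0.1, -0.7, -0.1]
width: 0.0855
```

Request:
step_arm(
  moves=[0.68,-0.73,-0.06,0.006,-1,0.68,-0.73,-0.06,0.006,-1,0.68,-0.73,-0.06,0.006,-1,0.68,-0.73,-0.06,0.006,-1,0.68,-0.73,-0.06,0.006,-1],
)

```text
clock: 1.15
position: [0.395, -0.1062, 0.2975]
ee_rot: [0.0, 0.993, 0.121, 0.0]
contact_force: [1.7, 0.7, 0.8]
width: 0.0852
```

```bash
python3 -c "
from h import *
print(st()['clock'],st()['position']);go(.5,.12,.3,15)"
```

```text
1.15 [ 0.39497262 -0.10624718  0.29750142]
d/0.5 [ 0.3124 -0.3889 -0.0051] twist -0.0062 yaw 13.88 tilt 0.04 rows>= 5.0 1.0
```

Request:
step_arm(
  moves=[0.31,-0.39,-0.005,-0.006,-1,0.31,-0.39,-0.005,-0.006,-1,0.31,-0.39,-0.005,-0.006,-1,0.31,-0.39,-0.005,-0.006,-1,0.31,-0.39,-0.005,-0.006,-1],
)

```text
clock: 1.65
position: [0.4986, 0.1205, 0.2997]
ee_rot: [0.0, 0.991, 0.131, 0.0]
contact_force: [1.5, -1.2, -0.0]
width: 0.0854
```

Request:
step_arm(
  moves=[0,0,0,0,-1,0,0,0,0,-1,0,0,0,0,-1],
)

```text
clock: 1.95
position: [0.4977, 0.1174, 0.2995]
ee_rot: [0.0, 0.992, 0.13, -0.001]
contact_force: [0.1, 0.2, 0.7]
width: 0.0854
```

```bash
python3 - <<'E'
from h import *
save('wrist','w1');s=st();print(s['clock'],s['position'],s['contact_force']);go(.5,.12,.3,15)
im=cv2.imread('pics/w1.png');cv2.imwrite('pics/w1v.png',cv2.resize(im,(800,600),interpolation=cv2.INTER_CUBIC))
E
```

```text
2.0 [0.49771609 0.11704682 0.29968904] [-0.69545155 -0.55260273 -0.71251844]
d/0.5 [ 0.0059 -0.0045 -0.0006] twist -0.0006 yaw 14.89 tilt 0.06 rows>= 1.0 1.0
```

View pics/w1v.png

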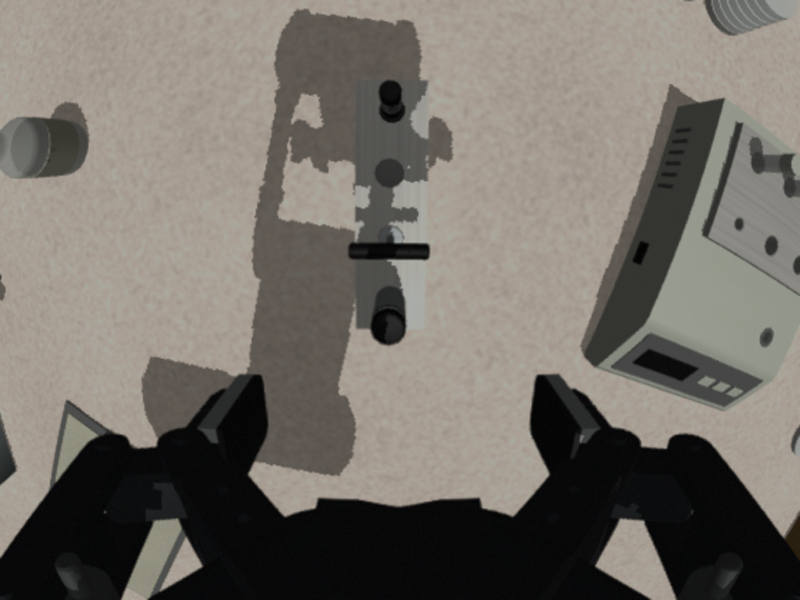

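The wrist view shows the logger cap at about (388,328), the stylus top at (390,92), the well at (739,224) and the aperture at (767,337), in 800x600 pixels.

```bash
python3 - <<'E'
from h import *
k=1.42857;W=lambda u,v:('w1',(u+.5)/k-.5,(v+.5)/k-.5)
f=lambda c,o:((c[0]+.5)/4-.5+o[0],(c[1]+.5)/4-.5+o[1])
T=lambda u,v:('t0',*f((u,v),(190,140)));S=lambda u,v:('s0',*f((u,v),(175,175)))
print('log',atz(*W(388,328),.142),atz(*T(150,371),.142));print('sty',atz(*W(390,92),.150),atz(*T(93,150),.150))
print('log3',tri(W(388,328),T(150,371),S(634,60)));print('sty3',tri(W(390,92),T(93,150),S(683,184)))
for c in[(357,81),(428,81),(426,329),(356,329)]:print('stand',atz(*W(*c),.066))
print('well',atz(*W(739,224),.095),'ap',atz(*W(767,337),.085),'w0',atz(*W(771,245),.095))
E
```

```text
log [0.46906653 0.1179133  0.142     ] [0.46420345 0.11375972 0.142     ]
sty [0.61288749 0.15440995 0.15      ] [0.62199644 0.15375057 0.15      ]
log3 (array([0.46501017, 0.11636096, 0.13134159]), [np.float64(0.00101738894436093), np.float64(0.0015491502365811132), np.float64(0.0008196819121696252)])
sty3 (array([0.61707018, 0.15370372, 0.15200829]), [np.float64(0.004513125810341439), np.float64(0.004531329680044137), np.float64(0.00032601132942741126)])
stand [0.63033837 0.18694333 0.066     ]
stand [0.6442231  0.13403298 0.066     ]
stand [0.45136955 0.08258667 0.066     ]
stand [0.43643335 0.13845287 0.066     ]
well [ 0.62143251 -0.15764469  0.095     ] ap [ 0.53417369 -0.2580505   0.085     ] w0 [ 0.618022   -0.20693996  0.095     ]
```

```bash
python3 -c "
from h import *
go(.468,.116,.2,15);go(.468,.116,.107,15)"
```

```text
d/0.5 [-0.0578 -0.0134  0.1994] twist -0.0006 yaw 14.89 tilt 0.06 rows>= 3.0 1.0
d/0.5 [-0.0577 -0.0135  0.3854] twist -0.0006 yaw 14.89 tilt 0.06 rows>= 4.0 1.0
```

Request:
step_arm(
  moves=[-0.058,-0.013,0.2,0,-1,-0.058,-0.013,0.2,0,-1,-0.058,-0.013,0.2,0,-1,-0.058,-0.013,0.2,0,-1,-0.058,-0.013,0.2,0,-1],
)

```text
clock: 2.5
position: [0.4719, 0.1167, 0.2027]
ee_rot: [0.0, 0.992, 0.13, 0.003]
contact_force: [0.7, 0.5, 0.4]
width: 0.0854
```

```bash
python3 - <<'E'
from h import *
save('wrist','w2');s=st();print(s['clock'],s['position'],s['contact_force']);go(.468,.116,.107,15)
im=cv2.imread('pics/w2.png');cv2.imwrite('pics/w2v.png',cv2.resize(im[60:360,80:480],(800,600),interpolation=cv2.INTER_CUBIC))
E
```

```text
2.55 [0.47215236 0.11682331 0.20295686] [0.01018404 0.27400559 0.63297764]
d/0.5 [-0.0099 -0.0008  0.1918] twist -0.0005 yaw 14.91 tilt 0.43 rows>= 2.0 1.0
```

View pics/w2v.png

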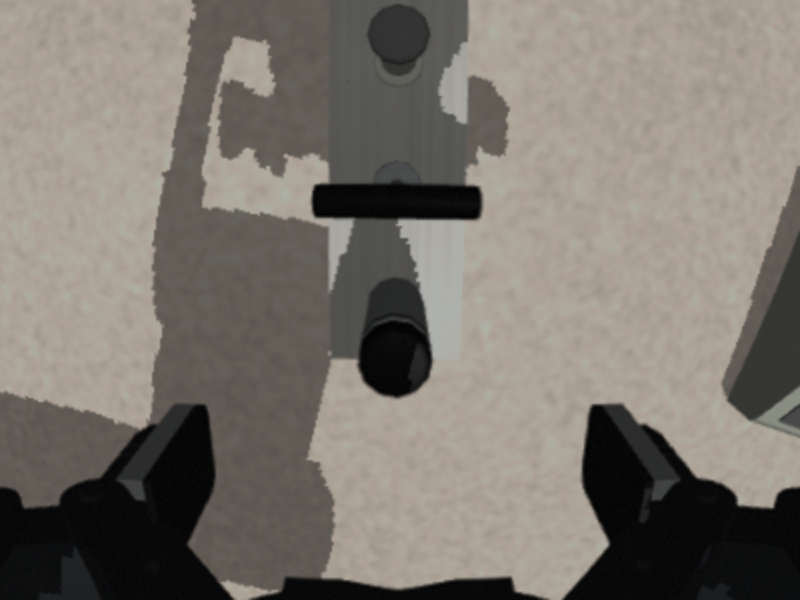

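The logger cap centre is at about (396,358) in this crop, between the open jaws.

```bash
python3 - <<'E'
from h import *
W=lambda u,v:('w2',(u+.5)/2-.5+80,(v+.5)/2-.5+60)
print('log',atz(*W(396,358),.142), tri(W(396,358),('w1',(388.5)/1.42857-.5,328.5/1.42857-.5)))
go(.468,.117,.107,15)
E
```

```text
log [0.47065887 0.11804939 0.142     ] (array([0.46001463, 0.11574594, 0.11270835]), [np.float64(0.0006155558580213989), np.float64(0.0006155558580214592)])
d/0.5 [-0.0094 -0.0027  0.1918] twist -0.0005 yaw 14.91 tilt 0.43 rows>= 2.0 1.0
```

Request:
step_arm(
  moves=[0,-0.001,0.1,0,-1,0,-0.001,0.192,0,-1,0,-0.001,0.192,0,-1,0,-0.001,0.192,0,-1,0,-0.001,0.192,0,-1],
)

```text
clock: 3.05
position: [0.4716, 0.1178, 0.1067]
ee_rot: [0.0, 0.991, 0.13, 0.003]
contact_force: [-0.5, -0.6, 0.2]
width: 0.0854
```

```bash
python3 - <<'E'
from h import *
s=st();print(s['clock'],s['position'],s['contact_force']);go(.4695,.117,.107,15)
E
```

```text
3.05 [0.47162283 0.11783146 0.10668054] [-0.47632196 -0.63754705  0.21823115]
d/0.5 [-0.0045  0.0005 -0.0007] twist -0.0002 yaw 14.97 tilt 0.36 rows>= 1.0 1.0
```

Request:
step_arm(
  moves=[-0.004,0,0,0,-1,-0.004,0,0,0,1,-0.004,0,0,0,1,-0.004,0,0,0,1,-0.004,0,0,0,1],
)

```text
clock: 3.55
position: [0.4666, 0.117, 0.1039]
ee_rot: [0.0, 0.991, 0.13, 0.0]
contact_force: [0.5, -1.0, -0.1]
width: 0.0281
```

Request:
step_arm(
  moves=[0,0,0,0,1,0,0,0,0,1,0,0,0,0,1,0,0,0,0,1,0,0,0,0,1],
)

```text
clock: 4.05
position: [0.4666, 0.117, 0.1039]
ee_rot: [0.0, 0.991, 0.13, 0.0]
contact_force: [-1.2, -0.2, 4.5]
width: 0.023
```

Request:
step_arm(
  moves=[0,0,-0.06,0,1,0,0,-0.14,0,1,0,0,-0.22,0,1,0,0,-0.31,0,1,0,0,-0.31,0,1],
)

```text
clock: 4.55
position: [0.4702, 0.1175, 0.2644]
ee_rot: [0.0, 0.991, 0.13, 0.006]
contact_force: [1.7, 0.1, -0.4]
width: 0.0227
```

```bash
python3 - <<'E'
from h import *
s=st();print(s['clock'],s['position'],s['contact_force'],s['qpos'],s['width']);go(.62,-.157,.255,-4.3)
E
```

```text
4.55 [0.47015383 0.11746635 0.26439598] [ 1.74730245  0.11634642 -0.38517602] [ 1.01152121e-01  1.21054246e-01  1.66016181e+00 -2.95064030e-05
  1.34789591e+00  1.41065777e+00] 0.022651722221108513
d/0.5 [0.1475 0.6077 0.0218] twist 0.1071 yaw 14.97 tilt 0.72 rows>= 7.0 3.0
```

Request:
step_arm(
  moves=[0.02,0.09,0,0.02,1,0.045,0.19,0,0.04,1,0.07,0.29,0.0,0.06,1,0.095,0.39,0,0.08,1,0.12,0.48,0.005,0.1,1],
)

```text
clock: 5.05
position: [0.5861, -0.0999, 0.255]
ee_rot: [-0.0, 1.0, -0.028, -0.001]
contact_force: [0.9, -0.1, -0.0]
width: 0.0227
```

```bash
python3 - <<'E'
from h import *
s=st();print(s['clock'],s['position'],s['width']);go(.605,-.157,.255,-4.3)
E
```

```text
5.05 [ 0.58614389 -0.0998897   0.25497715] 0.02273648994964309
d/0.5 [ 0.044   0.1119 -0.0002] twist 0.0061 yaw -3.2 tilt 0.08 rows>= 2.0 1.0
```

Request:
step_arm(
  moves=[0.025,0.06,0,0.004,1,0.044,0.112,0,0.006,1,0.044,0.112,0,0.006,1,0.044,0.112,0,0.006,1],
)

```text
clock: 5.45
position: [0.6042, -0.1553, 0.2545]
ee_rot: [-0.001, 0.999, -0.037, -0.001]
contact_force: [0.2, -0.2, -0.4]
width: 0.0229
```

```bash
python3 - <<'E'
from h import *
save('wrist','w3');s=st();print(s['clock'],s['position'],s['contact_force']);go(.62,-.157,.255,-4.3)
im=cv2.imread('pics/w3.png');cv2.imwrite('pics/w3v.png',cv2.resize(im[100:400,80:480],(800,600),interpolation=cv2.INTER_CUBIC))
save('scene','s3');save('top','t3')
E
```

```text
5.5 [ 0.60411112 -0.15452929  0.25498431] [-0.34242138  0.71865114 -0.64870581]
d/0.5 [ 0.0321  0.0026 -0.0001] twist 0.001 yaw -4.12 tilt 0.17 rows>= 1.0 1.0
```

View pics/w3v.png

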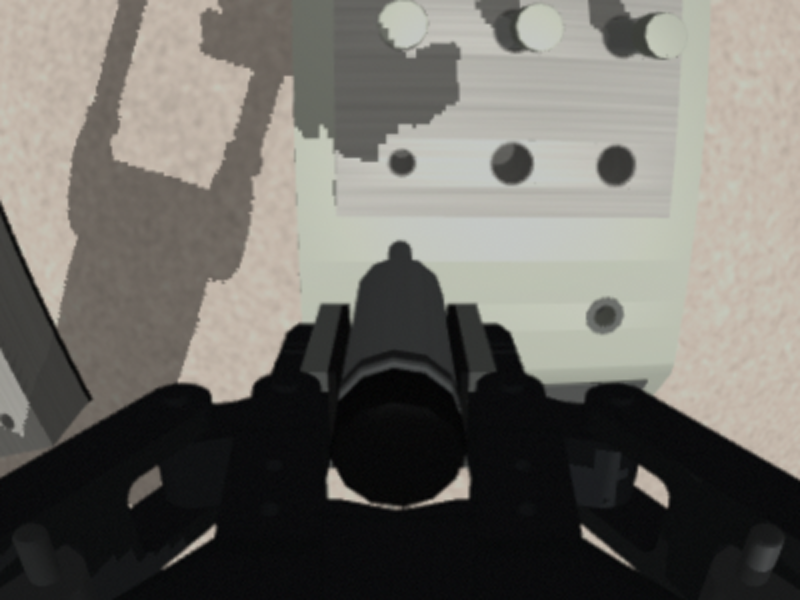

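The wrist view shows the well at (402,162), the aperture at (605,316), the stem tip end at about (400,241) and the front edge of the shoulder at (400,258).

```bash
python3 - <<'E'
from h import *
W=lambda u,v:('w3',(u+.5)/2-.5+80,(v+.5)/2-.5+100)
d=load('w3');q=np.array(d['q']);M=R.from_quat(q[[1,2,3,0]]).as_matrix();P=d['pos']
for n,c,z in[('well',(402,162),.095),('w0',(512,163),.095),('w-50',(616,165),.095),('ap',(605,316),.085)]:print(n,atz(*W(*c),z))
def pr(x,y,z):
    u,v=proj('w3',P+M@np.array([x,y,z])); return (np.round([(u-80)*2,(v-100)*2],1)).tolist()
for dx in(-.002,0,.002,.004):
    print(dx,'shoulder',pr(dx+.012,0,.038),'tip',pr(dx+.004,0,.082),'tipbev',pr(dx+.003,0,.082),'top far',pr(dx+.012,0,-.038),'near',pr(dx-.012,0,-.038), 'capL',pr(dx,-.012,-.038),'cap bottom',pr(dx+.012,0,-.024))
E
```

```text
well [ 0.62148357 -0.15692167  0.095     ]
w0 [ 0.61769193 -0.20685878  0.095     ]
w-50 [ 0.61394456 -0.25685257  0.095     ]
ap [ 0.53295094 -0.25615949  0.085     ]
-0.002 shoulder [401.8, 265.6] tip [401.0, 245.9] tipbev [401.0, 248.7] top far [404.6, 414.9] near [403.9, 523.0] capL [335.1, 471.6] cap bottom [403.9, 374.8]
0 shoulder [401.9, 258.7] tip [401.0, 240.3] tipbev [401.0, 243.1] top far [404.6, 404.7] near [403.9, 515.0] capL [334.5, 462.5] cap bottom [403.9, 365.2]
0.002 shoulder [401.9, 251.7] tip [401.0, 234.7] tipbev [401.0, 237.5] top far [404.7, 394.2] near [404.0, 506.9] capL [334.0, 453.3] cap bottom [403.9, 355.5]
0.004 shoulder [401.9, 244.6] tip [401.0, 229.0] tipbev [401.0, 231.9] top far [404.8, 383.5] near [404.0, 498.5] capL [333.4, 443.8] cap bottom [404.0, 345.6]
```

```bash
python3 -c "
from h import *
go(.608,-.1562,.185,-4.3);print(st()['qpos'])"
```

```text
d/0.5 [0.0079 0.0041 0.1417] twist 0.0014 yaw -4.05 tilt 0.08 rows>= 2.0 1.0
[-3.61208731e-01  3.44901611e-01  1.37686210e+00  4.39337982e-04
  1.42111517e+00  1.28016201e+00]
```

Request:
step_arm(
  moves=[0.008,0.004,0.06,0.001,1,0.008,0.004,0.12,0.001,1,0.008,0.004,0.14,0.001,1,0.008,0.004,0.14,0.001,1,0.008,0.004,0.14,0.001,1],
)

```text
clock: 6.1
position: [0.6093, -0.1572, 0.1876]
ee_rot: [0.0, 0.999, -0.037, 0.001]
contact_force: [-0.9, -0.5, -0.3]
width: 0.023
```

```bash
python3 - <<'E'
from h import *
save('wrist','w4');s=st();print(s['clock'],s['position'],s['contact_force']);go(.621,-.157,.185,-4.3)
im=cv2.imread('pics/w4.png');cv2.imwrite('pics/w4v.png',cv2.resize(im[130:280,180:380],(800,600),interpolation=cv2.INTER_CUBIC))
E
```

```text
6.15 [ 0.60961867 -0.15745739  0.1880625 ] [-0.38653457  0.68120385 -0.8717961 ]
d/0.5 [ 0.0226 -0.0026  0.0062] twist 0.0002 yaw -4.26 tilt 0.17 rows>= 1.0 1.0
```

View pics/w4v.png

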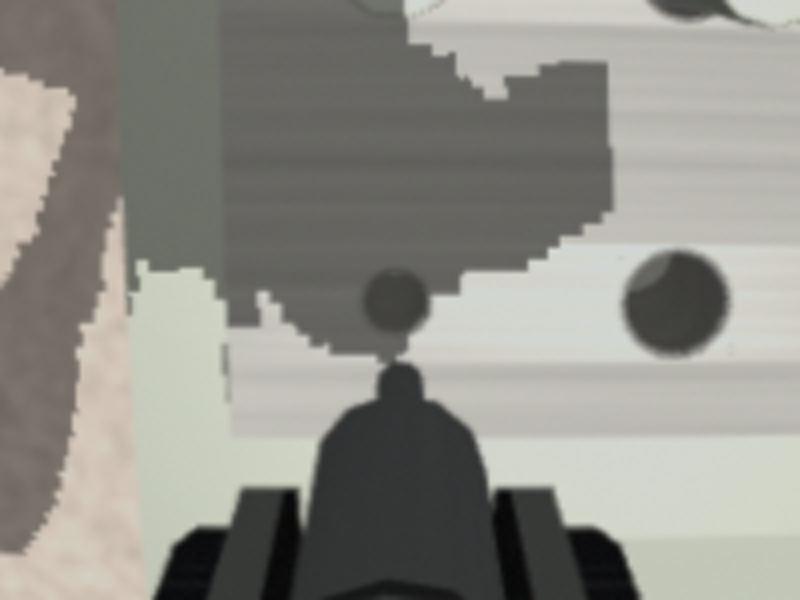

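The well is at (396,301), the stem tip's front edge at (400,361) and the neighbouring well at (676,302).

```bash
python3 - <<'E'
from h import *
W=lambda u,v:('w4',(u+.5)/4-.5+180,(v+.5)/4-.5+130)
d=load('w4');q=np.array(d['q']);M=R.from_quat(q[[1,2,3,0]]).as_matrix();P=d['pos']
w=atz(*W(396,301),.095);t=atz(*W(400,361),P[2]-.082)
print(w,atz(*W(676,302),.095),t)
print('in tool: well',M.T@(w-P),'tip edge',M.T@(t-P)); s=st(); print(s['position'],P)
E
```

```text
[ 0.62159335 -0.15686012  0.095     ] [ 0.61778871 -0.20685443  0.095     ] [ 0.6136853  -0.15695481  0.10560459]
in tool: well [ 0.01206825 -0.00128239  0.09262633] tip edge [ 0.00420854 -0.00059622  0.08200759]
[ 0.60961867 -0.15745739  0.1880625 ] [ 0.60929658 -0.15718124  0.18760459]
```

Request:
step_arm(
  moves=[0.023,-0.0016,0,0,1,0.023,-0.0016,0,0,1,0.023,-0.0016,0,0,1],
)

```text
clock: 6.45
position: [0.6209, -0.1577, 0.187]
ee_rot: [0.0, 0.999, -0.037, 0.001]
contact_force: [0.5, 0.4, -0.9]
width: 0.023
```

```bash
python3 - <<'E'
from h import *
s=st();print(s['clock'],s['position'],s['contact_force']);go(.621,-.1568,.133,-4.3)
E
```

```text
6.45 [ 0.62094075 -0.15772593  0.18696596] [ 0.51788006  0.42107919 -0.90373645]
d/0.5 [-1.000e-04 -1.900e-03  1.079e-01] twist 0.0001 yaw -4.28 tilt 0.07 rows>= 2.0 1.0
```

Request:
step_arm(
  moves=[0,-0.001,0.012,0,1,0,-0.001,0.024,0,1,0,-0.001,0.036,0,1,0,-0.001,0.046,0,1,0,-0.001,0.046,0,1],
)

```text
clock: 6.95
position: [0.6195, -0.1569, 0.162]
ee_rot: [-0.0, 0.999, -0.037, -0.001]
contact_force: [-1.0, -0.0, -0.8]
width: 0.0228
```

Request:
step_arm(
  moves=[0,0,0.014,0,1,0,0,0.028,0,1,0,0,0.042,0,1,0,0,0.052,0,1,0,0,0.052,0,1],
)

```text
clock: 7.45
position: [0.6196, -0.1568, 0.1362]
ee_rot: [-0.0, 0.999, -0.037, -0.001]
contact_force: [-0.1, 0.6, -1.2]
width: 0.023
```

Request:
step_arm(
  moves=[0,0,0.002,0,1,0,0,0.004,0,1,0,0,0.005,0,1,0,0,0.005,0,1,0,0,0.005,0,1],
)

```text
clock: 7.95
position: [0.6203, -0.1571, 0.1351]
ee_rot: [0.0, 0.999, -0.037, 0.0]
contact_force: [0.4, -0.6, -1.0]
width: 0.023
```

Request:
step_arm(
  moves=[0,0,0.001,0,1,0,0,0.002,0,1,0,0,0.002,0,1,0,0,0.002,0,1],
)

```text
clock: 8.35
position: [0.6202, -0.1571, 0.1338]
ee_rot: [0.0, 0.999, -0.037, 0.0]
contact_force: [0.5, 0.6, -1.5]
width: 0.0227
```

Request:
step_arm(
  moves=[0,0,0.001,0,1,0,0,0.002,0,1,0,0,0.002,0,1,0,0,0.002,0,1],
)

```text
clock: 8.75
position: [0.6203, -0.1571, 0.133]
ee_rot: [0.0, 0.999, -0.037, 0.0]
contact_force: [0.8, 0.6, 0.3]
width: 0.0228
```

Request:
step_arm(
  moves=[0,0,0.001,0,1,0,0,0.002,0,1,0,0,0.002,0,1,0,0,0.002,0,1],
)

```text
clock: 9.15
position: [0.6203, -0.1571, 0.133]
ee_rot: [0.0, 0.999, -0.037, 0.0]
contact_force: [-1.7, 0.2, 5.7]
width: 0.0229
```

Request:
step_arm(
  moves=[0,0,0,0,0.3,0,0,0,0,0,0,0,0,0,-0.5,0,0,0,0,-1,0,0,0,0,-1],
)

```text
clock: 9.65
position: [0.6202, -0.157, 0.1316]
ee_rot: [-0.0, 0.999, -0.037, -0.0]
contact_force: [0.4, 0.0, 0.6]
width: 0.0834
```

Request:
step_arm(
  moves=[0,0,0,0,-1,0,0,-0.05,0,-1,0,0,-0.13,0,-1,0,0,-0.22,0,-1,0,0,-0.22,0,-1],
)

```text
clock: 10.15
position: [0.6237, -0.1583, 0.2492]
ee_rot: [0.002, 0.999, -0.037, 0.007]
contact_force: [0.8, -0.8, 0.6]
width: 0.0854
```

```bash
python3 - <<'E'
from h import *
save('wrist','w5');s=st();print(s['clock'],s['position'],s['width'],s['qpos']);go(.613,.155,.25,15)
im=cv2.imread('pics/w5.png');cv2.imwrite('pics/w5v.png',cv2.resize(im[100:400,80:480],(800,600),interpolation=cv2.INTER_CUBIC))
E
```

```text
10.2 [ 0.62214027 -0.15773472  0.24589901] 0.08538947520609931 [-3.56618134e-01  3.72415953e-01  1.35894758e+00 -4.88644879e-05
  1.40192751e+00  1.28902827e+00]
d/0.5 [-0.0649 -0.6223 -0.0102] twist -0.1072 yaw -4.29 tilt 0.48 rows>= 7.0 3.0
```

View pics/w5v.png

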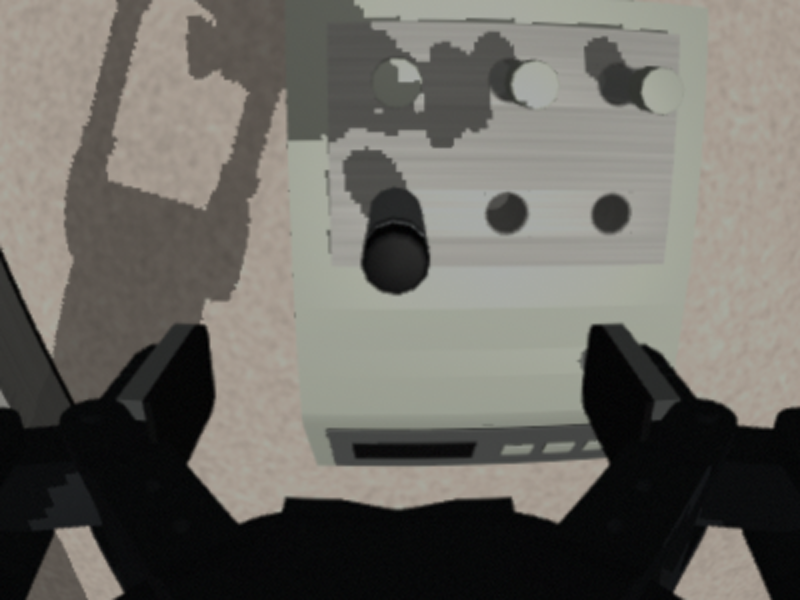

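Logger stands upright in the well, clear of the fingers: the cap is at (396,260) and nothing else has moved. Next is the stylus.

Request:
step_arm(
  moves=[-0.009,-0.09,-0.01,-0.02,-1,-0.019,-0.18,-0.01,-0.04,-1,-0.028,-0.27,-0.01,-0.06,-1,-0.038,-0.36,-0.01,-0.08,-1,-0.048,-0.45,-0.01,-0.107,-1],
)

```text
clock: 10.7
position: [0.612, 0.0708, 0.2452]
ee_rot: [-0.0, 0.991, 0.132, -0.001]
contact_force: [1.0, -0.2, -0.6]
width: 0.0857
```

```bash
python3 - <<'E'
from h import *
s=st();print(s['clock'],s['position']);go(.59,.149,.24,15)
E
```

```text
10.7 [0.61203054 0.07077664 0.24516327]
d/0.5 [-0.0017 -0.1625  0.0104] twist 0.0007 yaw 15.13 tilt 0.16 rows>= 2.0 1.0
```

Request:
step_arm(
  moves=[-0.002,-0.09,0.01,0,-1,-0.002,-0.163,0.01,0,-1,-0.002,-0.163,0.01,0,-1,-0.002,-0.163,0.01,0,-1],
)

```text
clock: 11.1
position: [0.5903, 0.148, 0.2405]
ee_rot: [0.0, 0.991, 0.131, -0.001]
contact_force: [-0.0, 0.6, -0.1]
width: 0.0852
```

```bash
python3 - <<'E'
from h import *
save('wrist','w6');s=st();print(s['clock'],s['position']);go(.613,.155,.107,15)
im=cv2.imread('pics/w6.png');cv2.imwrite('pics/w6v.png',cv2.resize(im[100:400,80:480],(800,600),interpolation=cv2.INTER_CUBIC))
E
```

```text
11.15 [0.59079118 0.14712354 0.24078208]
d/0.5 [ 0.0475 -0.0039  0.2675] twist -0.0 yaw 15.0 tilt 0.11 rows>= 3.0 1.0
```

View pics/w6v.png

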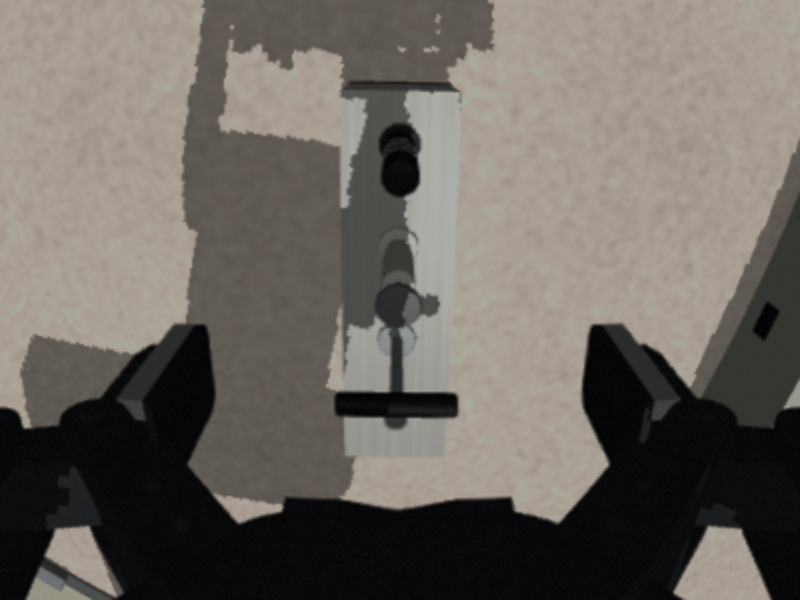

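Stylus: handle top at about (401,176), flange at about (400,142).

```bash
python3 - <<'E'
from h import *
W=lambda u,v:('w6',(u+.5)/2-.5+80,(v+.5)/2-.5+100)
print('top',atz(*W(401,176),.150),'flange',atz(*W(400,142),.070))
for c in[(342,92),(459,92),(445,457),(345,457)]:print(atz(*W(*c),.066))
print(tri(W(401,176),('w1',390.5/1.42857-.5,92.5/1.42857-.5)))
p=atz(*W(401,174),.150);go(p[0],p[1],.107,15)
E
```

```text
top [0.61440587 0.15456894 0.15      ] flange [0.61478548 0.15475804 0.07      ]
[0.63018197 0.18692686 0.066     ]
[0.644418   0.13422041 0.066     ]
[0.45012153 0.08375553 0.066     ]
[0.43530844 0.13845921 0.066     ]
(array([0.61362566, 0.15450801, 0.14613797]), [np.float64(0.00016362954014849726), np.float64(0.00016362954014849368)])
d/0.5 [ 0.0514 -0.0024  0.2675] twist -0.0 yaw 15.0 tilt 0.11 rows>= 3.0 1.0
```

Request:
step_arm(
  moves=[0.05,-0.002,0.05,0,-1,0.05,-0.002,0.05,0,-1,0.05,-0.002,0.12,0,-1,0.05,-0.002,0.2,0,-1,0.05,-0.002,0.2,0,-1],
)

```text
clock: 11.65
position: [0.611, 0.1528, 0.1364]
ee_rot: [0.0, 0.992, 0.129, -0.006]
contact_force: [-0.7, 0.2, -0.6]
width: 0.0855
```

```bash
python3 - <<'E'
from h import *
s=st();print(s['clock'],s['position']);go(.6143,.1546,.107,15)
E
```

```text
11.65 [0.61095931 0.15275105 0.13638562]
d/0.5 [ 0.0081 -0.0018  0.0587] twist -0.0008 yaw 14.86 tilt 0.72 rows>= 1.0 1.0
```

Request:
step_arm(
  moves=[0,0,0.064,0,-1,0,0,0.064,0,-1,0,0,0.064,0,-1,0,0,0.064,0,-1,0,0,0.064,0,-1],
)

```text
clock: 12.15
position: [0.6162, 0.155, 0.1119]
ee_rot: [0.0, 0.991, 0.13, 0.002]
contact_force: [0.4, 1.1, -0.3]
width: 0.0854
```

```bash
python3 - <<'E'
from h import *
s=st();print(s['clock'],s['position'],s['contact_force']);go(.6143,.1546,.107,15)
E
```

```text
12.15 [0.61616951 0.15496018 0.11193609] [ 0.39684238  1.11005226 -0.34422621]
d/0.5 [-0.0038 -0.0003  0.0099] twist -0.0002 yaw 14.96 tilt 0.19 rows>= 1.0 1.0
```

Request:
step_arm(
  moves=[-0.003,0,0.008,0,-1,-0.003,0,0.008,0,-1,-0.003,0,0.008,0,0.3,-0.003,0,0.008,0,1,-0.003,0,0.008,0,1],
  force=60,
)

```text
clock: 12.65
position: [0.6136, 0.1546, 0.1058]
ee_rot: [0.0, 0.991, 0.13, -0.0]
contact_force: [-0.1, 0.6, 0.4]
width: 0.0438
```

Request:
step_arm(
  moves=[0,0,0,0,1,0,0,0,0,1,0,0,0,0,1,0,0,0,0,1,0,0,0,0,1],
)

```text
clock: 13.15
position: [0.6136, 0.1546, 0.1058]
ee_rot: [0.0, 0.991, 0.13, 0.0]
contact_force: [0.2, 0.0, 0.1]
width: 0.0124
```

Request:
step_arm(
  moves=[0,0,-0.06,0,1,0,0,-0.14,0,1,0,0,-0.23,0,1,0,0,-0.32,0,1,0,0,-0.37,0,1],
)

```text
clock: 13.65
position: [0.6146, 0.1548, 0.2953]
ee_rot: [0.0, 0.991, 0.13, 0.003]
contact_force: [1.2, 0.1, 0.3]
width: 0.0123
```

```bash
python3 - <<'E'
from h import *
s=st();print(s['clock'],s['position'],s['width']);go(.52,-.255,.285,-4.3)
E
```

```text
13.65 [0.61464817 0.15478662 0.29527154] 0.012320854690295223
d/0.5 [-0.3947  0.7428  0.0188] twist 0.1071 yaw 14.97 tilt 0.35 rows>= 9.0 3.0
```

Request:
step_arm(
  moves=[-0.045,0.085,0,0.02,1,-0.09,0.17,0,0.04,1,-0.135,0.255,0,0.06,1,-0.18,0.34,0,0.08,1,-0.225,0.425,0,0.107,1],
)

```text
clock: 14.15
position: [0.559, -0.0813, 0.2909]
ee_rot: [0.0, 0.999, -0.039, 0.0]
contact_force: [0.2, -0.2, -0.8]
width: 0.0121
```

```bash
python3 - <<'E'
from h import *
s=st();print(s['clock'],s['position'],s['width']);go(.52,-.255,.22,-4.3)
E
```

```text
14.15 [ 0.55896216 -0.08132375  0.29086336] 0.012143727221923577
d/0.5 [-0.0508  0.3523  0.1418] twist -0.0008 yaw -4.45 tilt 0.02 rows>= 4.0 1.0
```

Request:
step_arm(
  moves=[-0.013,0.09,0,0,1,-0.026,0.18,0,0,1,-0.04,0.27,0.03,0,1,-0.051,0.352,0.1,0,1,-0.051,0.352,0.17,0,1],
)

```text
clock: 14.65
position: [0.521, -0.2587, 0.2061]
ee_rot: [0.002, 0.999, -0.04, 0.002]
contact_force: [0.7, 1.0, -1.9]
width: 0.0126
```

Request:
step_arm(
  moves=[0,0,0,0,1,0,0,0,0,1,0,0,0,0,1],
)

```text
clock: 14.95
position: [0.5226, -0.2532, 0.208]
ee_rot: [0.001, 0.999, -0.037, 0.002]
contact_force: [-0.9, 0.2, 0.3]
width: 0.0128
```

```bash
python3 - <<'E'
from h import *
save('wrist','w7');s=st();print(s['clock'],s['position'],s['width']);go(.5335,-.2558,.20,-4.3)
im=cv2.imread('pics/w7.png');cv2.imwrite('pics/w7v.png',cv2.resize(im[110:290,160:400],(800,600),interpolation=cv2.INTER_CUBIC))
E
```

```text
15.0 [ 0.5226973  -0.25311269  0.20824026] 0.012470659622422713
d/0.5 [0.0219 0.0037 0.0166] twist 0.0005 yaw -4.21 tilt 0.25 rows>= 1.0 1.0
```

View pics/w7v.png

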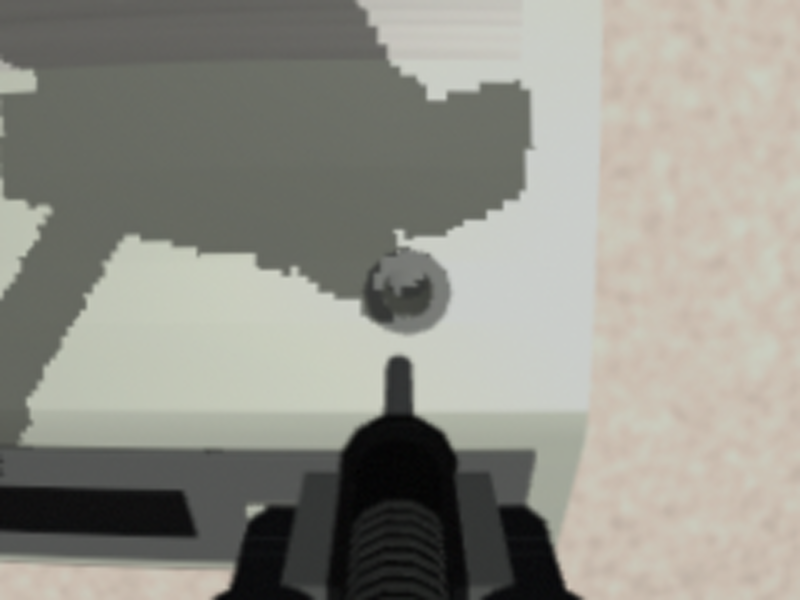

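The ring around the aperture is centred at (406,290), and the stylus tip's front edge is at (398,355).

```bash
python3 - <<'E'
from h import *
k=10/3;W=lambda u,v:('w7',(u+.5)/k-.5+160,(v+.5)/k-.5+110)
d=load('w7');q=np.array(d['q']);M=R.from_quat(q[[1,2,3,0]]).as_matrix();P=d['pos']
w=atz(*W(406,290),.085);t=atz(*W(398,355),P[2]-.0998)
print(w,t,'tool: ap',M.T@(w-P),'tip edge',M.T@(t-P));print(P,st()['position'])
E
```

```text
[ 0.53410465 -0.25516184  0.085     ] [ 0.52470773 -0.25250267  0.10820866] tool: ap [0.01123037 0.00094975 0.12304882] tip edge [ 0.00174134 -0.00097414  0.09980506]
[ 0.52257512 -0.25316842  0.20800866] [ 0.5226973  -0.25311269  0.20824026]
```

Request:
step_arm(
  moves=[0.0235,0.0035,0,0,1,0.0235,0.0035,0,0,1,0.0235,0.0035,0,0,1,0.0235,0.0035,0.01,0,1,0.0235,0.0035,0.02,0,1],
)

```text
clock: 15.5
position: [0.5326, -0.2558, 0.1955]
ee_rot: [0.0, 0.999, -0.037, -0.0]
contact_force: [0.1, -0.2, -0.7]
width: 0.0126
```

```bash
python3 - <<'E'
from h import *
s=st();print(s['clock'],s['position'],s['contact_force']);go(.5344,-.2557,.171,-4.3)
E
```

```text
15.5 [ 0.53262742 -0.25582204  0.19554422] [ 0.0625126  -0.15497508 -0.72126634]
d/0.5 [ 0.0035 -0.0005  0.0491] twist 0.0001 yaw -4.28 tilt 0.01 rows>= 1.0 1.0
```

Request:
step_arm(
  moves=[0.002,0,0.008,0,1,0.002,0,0.016,0,1,0.002,0,0.024,0,1,0.002,0,0.032,0,1,0.002,0,0.032,0,1],
)

```text
clock: 16.0
position: [0.5333, -0.2559, 0.1791]
ee_rot: [-0.0, 0.999, -0.037, -0.001]
contact_force: [-0.0, 0.3, -1.2]
width: 0.0126
```

```bash
python3 - <<'E'
from h import *
s=st();print(s['clock'],s['position'],s['contact_force']);go(.5344,-.2557,.171,-4.3)
E
```

```text
16.0 [ 0.53334694 -0.2558518   0.17910688] [-0.02674817  0.31102962 -1.19455005]
d/0.5 [ 0.0021 -0.0005  0.0162] twist 0.0 yaw -4.29 tilt 0.08 rows>= 1.0 1.0
```

Request:
step_arm(
  moves=[0,0,0.006,0,1,0,0,0.012,0,1,0,0,0.016,0,1,0,0,0.016,0,1,0,0,0.016,0,1],
)

```text
clock: 16.5
position: [0.5337, -0.2561, 0.1719]
ee_rot: [0.0, 0.999, -0.037, 0.0]
contact_force: [-0.2, -0.5, -0.6]
width: 0.0128
```

Request:
step_arm(
  moves=[0,0,0.003,0,1,0,0,0.006,0,1,0,0,0.006,0,1,0,0,0.006,0,1],
)

```text
clock: 16.9
position: [0.534, -0.2562, 0.1693]
ee_rot: [0.0, 0.999, -0.037, 0.0]
contact_force: [-0.3, 0.9, 3.0]
width: 0.0126
```

Request:
step_arm(
  moves=[0,0,0.003,0,1,0,0,0.006,0,1,0,0,0.006,0,1,0,0,0.006,0,1],
)

```text
clock: 17.3
position: [0.534, -0.2562, 0.1662]
ee_rot: [0.0, 0.999, -0.037, 0.0]
contact_force: [-0.7, 0.8, 5.0]
width: 0.0124
```

Request:
step_arm(
  moves=[0,0,0.002,0,1,0,0,0.003,0,1,0,0,0.003,0,1,0,0,0.003,0,1],
)

```text
clock: 17.7
position: [0.5341, -0.2563, 0.1655]
ee_rot: [0.0, 0.999, -0.037, 0.001]
contact_force: [-0.4, 1.2, 9.7]
width: 0.0124
```

Request:
step_arm(
  moves=[0,0,0.001,0,1,0,0,0.001,0,1,0,0,0.001,0,1,0,0,0.001,0,1,0,0,0.001,0,1],
)

```text
clock: 18.2
position: [0.5342, -0.2563, 0.1654]
ee_rot: [0.0, 0.999, -0.037, 0.001]
contact_force: [-1.4, 1.2, 10.7]
width: 0.0127
```

Request:
step_arm(
  moves=[0,0,0,0,1,0,0,0,0,1,0,0,0,0,1,0,0,0,0,1,0,0,0,0,1],
)

```text
clock: 18.7
position: [0.5342, -0.2563, 0.1654]
ee_rot: [0.001, 0.999, -0.037, 0.001]
contact_force: [-0.8, 0.7, 11.0]
width: 0.0127
```

```bash
python3 - <<'E'
from h import *
s=st();print(s['clock'],s['position'],s['contact_force'],s['width'])
save('wrist','w8');im=cv2.imread('pics/w8.png');cv2.imwrite('pics/w8v.png',cv2.resize(im[60:360,80:480],(800,600),interpolation=cv2.INTER_CUBIC))
E
```

```text
18.7 [ 0.53421037 -0.25625623  0.16540256] [-0.84782536  0.69457608 11.00290989] 0.012666469183470376
```

View pics/w8v.png

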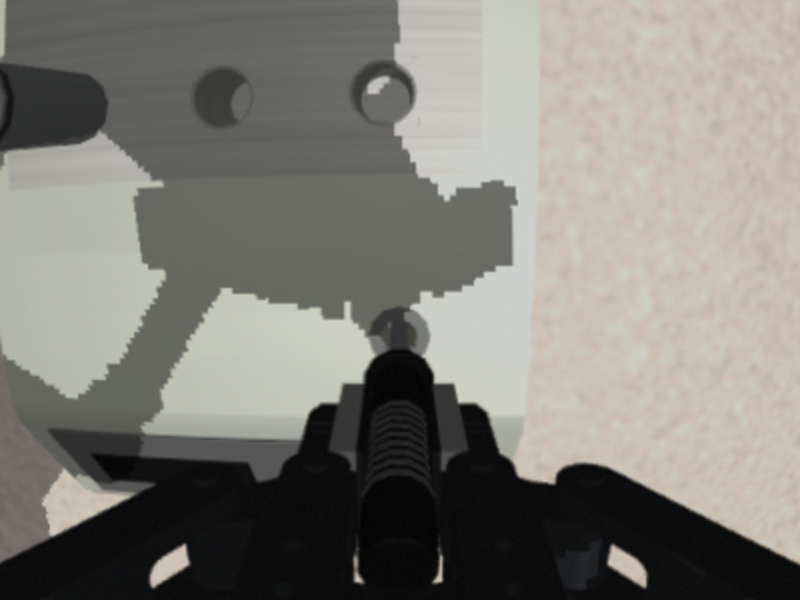

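The stylus shaft goes into the ring at (400,330), and the logger is seated at the left, at about (105,105), with its shoulder on the block. The push is steady at 11 N.

```bash
python3 -c "
from h import *
print(job.sign_off())"
```

```text
the job is handed in; nothing more can be done
None
```

I put the logger fully into the thermometer well and let go of it. The stylus is still gripped and holding the calibration button down. I signed the job off at about 19 s on the robot clock, and sign-off gives no verdict.

- **Logger:** it came down onto the block with 5.7 N of contact, at the height where its shoulder rests on the block's top. After I let go, the picture showed it upright in the well with the fingers clear.
- **Button:** in the last reading the stylus was pushing down with a steady 11 N, about twice what the button needs to bottom out. By calculation, its tip was about 19 mm below the deck, and the stylus had not slipped. The last picture shows the shaft inside the aperture and the logger still seated.
- **Not checked:** I inferred the button's travel from force and height. I took no final picture of the stand or the bench, but none of the force readings suggested the arm had bumped anything.
- **Disagreements:** position estimates from the different cameras differed by a few millimetres, up to about 9 mm for the stylus. I used the close wrist views for the final alignment. I viewed 12 pictures in all, the maximum allowed.

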